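Pack the rack plates into the tray

TASK

Pack the three flat grey metal plates of the dismantled plant rack (two L-shaped, one straight) side by side into the shallow tray, rib up, each lying fully flat on the tray's floor. The straight one has slid under the low plant stand: first draw it out by its free end until it is wholly clear of the stand, and let go of it lying flat on the ledge, so that you can then take it by its rib. Leave the glass jar and the loose flowerpot standing where they are.

Things in the scene. Friction and masses are not known exactly. Their poses are not given: they have to be found in the camera images.
- l_one_center (a point): one of two alike grey-painted cast-aluminium L-plates, 0.24 kg, 10 mm thick, outer sides 104 x 104, arms 50 wide. Point: centre of its grip rib (12 thick, 64 long, top 36 above the underside), 23 above the underside, over the centre of mass. z up; outer corner at (-42,-42), arms along +x to 62 (y -42..8) and +y to 62 (x -42..8); rib along (1,-1), its faces square to (1,1). On the ledge at left, any yaw
- l_two_center (a point): the other of two alike grey-painted cast-aluminium L-plates, 0.24 kg, 10 mm thick, outer sides 104 x 104, arms 50 wide. Point: centre of its grip rib (12 thick, 64 long, top 36 above the underside), 23 above the underside, over the centre of mass. z up; outer corner at (-42,-42), arms along +x to 62 (y -42..8) and +y to 62 (x -42..8); rib along (1,-1), its faces square to (1,1). On the ledge at left, any yaw
- straight_center (a point): straight grey-painted cast-aluminium plate 104 x 50, 10 mm thick, 0.16 kg, rib up on the ledge, 36 to 41 mm of its -x end sticking out before the plant stand, the rest under it. Point: centre of its grip rib (12 thick, 44 long, top 36 above the underside) that runs across mid-length, 23 above the underside. x along the plate (ends at -52 and +52), y across it and along the rib, z up
- tray_in (a point): shallow grey plastic tray, fixed. Point: centre of its inner floor, 5 mm above the ledge. Inside 112 (x) by 222 mm (y), walls 5 thick, rim 11 above the inner floor. z up. Plates fit flat only interlocked, about 4 mm play: e.g. the L-plates' outer corners in the two corners of one long side, the straight plate along the other long side between their arms
- stand: low wooden plant stand, fixed: boards 160 deep (x) by 180 mm wide (y), underside 42 and top 52 above the ledge, on 12 mm runners along its sides (y = -84 and 84), open in front. Origin: on the ledge under its centre; front edge at its x = -80. A grey flowerpot with a plant (88 across, 82 tall, leaves above) is fixed on it at x 30, y -30
- jar: closed glass jar, 68 mm across, 100 mm tall; bystander. Origin: centre of its underside
- pot: empty grey plastic flowerpot, 100 mm across the rim, 95 mm tall, standing beyond the tray; bystander. Origin: centre of its underside
Mind the look-alikes: they are no part of the job. What is shaped like the part that bears l_two_center but pink or red is not meant. What is shaped like the part that bears l_one_center but pink is not meant.

How it is judged:
By the outcome, as a careful person would: the job done as asked, in the order asked, and still so for the second after the job is handed in, with the robot touching nothing.
It also fails if it takes over 72 s, if anything falls off the work surface, if the arm or the gripper's body presses on something with over 40 N, if the wrist force passes 120 N, or if a joint passes its speed limit or range.

ROBOT

A 6-joint arm with a two-finger parallel gripper is mounted at the origin on the work surface. World frame = base frame: x ahead of the robot, y to its left, z up, the work surface at z = 0. Lengths are in mm, angles in rad, forces in N, time in s.
With the tool pointing down it reaches from about 350 to 925 mm from the base axis. Payload 6.4 kg.
Tool frame: the origin (TCP) lies at the very end of the fingers, on their centre line; the grasp point (between the pads) lies 19 mm behind it; z points along the fingers, y is the line along which they close (so a half turn about z gives the same grasp; the last joint's range is limited). The gripper opens to 85 mm and grips with 20 to 120 N. Pads are 22 mm wide; open, the fingers measure 114 mm over their backs; the gripper's body (76 mm by 85 mm) begins 54 mm behind the grasp point. The pads swing forward as they close: fully open they stand 13 mm farther back than shut.
Start: joints at [-1.371, 0.245, 1.558, -0, 1.339, -0.174], TCP at [237.357, -605.125, 231.29] pointing down, gripper open.
Joint ranges: [-3.13, 3.13], [-1.02, 2.26], [0.13, 2.54], [-0.95, 4.09], [0.21, 2.88], [-2.74, 2.74]. Speed limits (rad/s): [2.57, 2.57, 3.14, 3.14, 3.14, 3.14].

INTERFACE

Orientations are given as a unit quaternion [x, y, z, w].
In Python, from rig import r gives the robot as it stands. The module is installed in compiled form; this text tells all that it offers.
- The arm moves only by the tool move_arm, never from a script. Its arguments are lists of equal length, an entry for each row: "travel": the shift along the world's x, y, z in m, a list of three; "angular": the turn, a rotation vector about the world's x, y, z in rad, a list of three; "gripper": the closure, from -1 (fully open) to 1 (shut). A call has 1 to 20 rows; each row is the pose to reach, as a shift and turn from the pose commanded when the call began; what a row does not reach only later rows make up. A row lasts 1/8 s, in which the tool goes at most 62.5 mm and 10.7 degrees, less where a joint would pass 70% of its speed; a pose out of reach is approached as far as the arm can. A call with a gripper value outside its range is refused whole. The fingers move at their own pace and stop on an object; the grip force is fixed at half the most. Time passes only in rows, so rows that repeat a pose let the fingers close. It gives the time, the measured TCP pose, the force, the opening and the grip force at its end, in the units of the state.
- r.observe(): the state, without advancing time (a new reading comes with each control period).
- r.camera(name): name is "scene" or "top" or "wrist"; returns a dict with "image" (420x560x3 uint8, red, green, blue), "depth" (420x560 float32, mm along the optical axis (not along the pixel's ray), 0 where there is no reading), "mtx" (3x3 intrinsics, pixels), "k1" (the pictures are not rectified: a ray, as slopes to the right and down, at radius r is drawn at 1 + k1 r^2 times it, then the intrinsics apply), "pose" (4x4, takes a point from camera to world coordinates); the wrist camera has in their place "mount" (4x4, takes a point from camera to tool coordinates, whose origin is the TCP and whose axes are the flange's). Camera axes: x right, y down, z forward; pixel columns grow to the right and rows downward; lengths in mm; the calibration is good to about 2 mm. A picture is of the moment at which its call begins: read the wrist's pose just before it.
- r.close_job(): hands the job in; it is judged then, once.
The state is a dict: "t": time; "joint_pos": joint angles; "dq": joint speeds; "effort": joint torques, N m; "tool_pos": TCP position; "tcp_rot": TCP orientation; "wrist_force": force on the tool from outside, world axes, zero at the start; "wrist_torque": the same for the moment, N m; "finger_gap": finger opening in mm; "grip_force": force on a finger pad.
Only numpy, scipy, OpenCV 4.12 (cv2) and the standard library are available. Lean on these libraries where they do the work, as an engineer would, in place of code of your own. Each camera call takes 0.05 s, during which the arm holds its last target. There are 200 camera calls.

## Working session

There is one attempt and no reset: what is moved stays moved. The work goes in short steps, Python scripts to look and compute and a tool call to move; the robot and the scene stay as the last step left them, time stands still between calls to the robot, and variables do not carry over. Pictures are saved under pics/ and viewed, at most 10 in all, crops included, and the job is handed in when it is done.

Besides the shell and the picture viewer there is one more tool, called by a JSON object that holds its "api" and its "payload", one argument or row to a line. move_arm: Moves the arm, as the interface text tells. Its arguments: {"type":"object","properties":{"travel":{"type":"array"},"angular":{"type":"array"},"gripper":{"type":"array"}},"required":["travel","angular","gripper"]}

```bash
mkdir -p pics
cat > h.py <<'E'
import numpy as np, cv2
from rig import r
def cam(n):
    c=r.camera(n); return c
def save(n,im): cv2.imwrite('pics/'+n,im[:,:,::-1])
def ray(c,uv,pose):
    K=np.array(c['mtx']);p=np.array(uv,float).reshape(-1,2)
    d=np.c_[(p[:,0]-K[0,2])/K[0,0],(p[:,1]-K[1,2])/K[1,1]]
    s=d.copy()
    for _ in range(20): s=d/(1+c['k1']*(s**2).sum(1,keepdims=True))
    v=np.c_[s,np.ones(len(s))]
    P=np.array(pose); return P[:3,3],v@P[:3,:3].T,v
def onz(c,uv,z,pose=None):
    o,d,_=ray(c,uv,c['pose'] if pose is None else pose)
    return o+d*((z-o[2])/d[:,2])[:,None]
def pts(c,pose=None):
    h,w=c['depth'].shape; u,v=np.meshgrid(np.arange(w),np.arange(h))
    o,d,_=ray(c,np.c_[u.ravel(),v.ravel()],c['pose'] if pose is None else pose)
    return (o+d*c['depth'].reshape(-1,1)).reshape(h,w,3)
E
python3 - <<'E'
from h import *
a=cam('scene');b=cam('top')
save('s.png',a['image']);save('t.png',b['image'])
for c in(a,b): print(np.round(c['pose'],2),c['mtx'],c['k1'])
np.savez('t.npz',**b)
np.savez('s.npz',**a)
print(r.observe())
E
```

```text
[[-4.1000e-01  6.2000e-01 -6.7000e-01  1.1840e+03]
 [ 9.1000e-01  2.6000e-01 -3.1000e-01  3.3455e+02]
 [-2.0000e-02 -7.4000e-01 -6.7000e-01  7.1050e+02]
 [ 0.0000e+00  0.0000e+00  0.0000e+00  1.0000e+00]] [[391.93083921   0.         283.85440989]
 [  0.         391.93083921 206.45612395]
 [  0.           0.           1.        ]] -0.0034477413912297654
[[-2.00000e-02 -1.00000e+00  8.00000e-02  4.08990e+02]
 [-1.00000e+00  1.00000e-02 -2.00000e-02  5.83100e+01]
 [ 2.00000e-02 -8.00000e-02 -1.00000e+00  1.47146e+03]
 [ 0.00000e+00  0.00000e+00  0.00000e+00  1.00000e+00]] [[545.71677689   0.         283.17473991]
 [  0.         545.71677689 200.12230993]
 [  0.           0.           1.        ]] 0.04148855464754944
{'t': 0.1, 'joint_pos': array([-1.37109329e+00,  2.45737397e-01,  1.55890729e+00, -2.57967999e-05,
        1.33868812e+00, -1.74068165e-01]), 'dq': array([ 0.00179448, -0.00028388, -0.0017214 ,  0.00047198,  0.00034503,
        0.00113497]), 'effort': array([ 3.30308567e-04, -4.30668855e+01, -3.27131259e+01, -9.73288752e-05,
        2.81912566e-03,  2.28974130e-05]), 'tool_pos': array([ 237.25079924, -604.61229112,  230.28672564]), 'tcp_rot': array([ 9.82586728e-01,  1.85802488e-01, -2.37007305e-05, -8.69843429e-04]), 'wrist_force': array([ 0.66888683,  0.21446384, -0.40398923]), 'wrist_torque': array([0.01435507, 0.04641829, 0.03621501]), 'grip_force': 0.0, 'finger_gap': 85.13557498187853}
```

View pics/t.png

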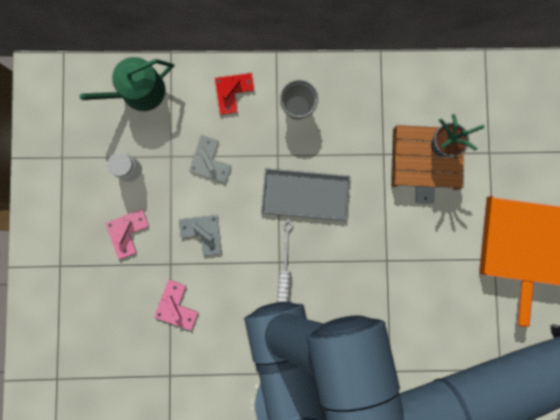

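View pics/s.png

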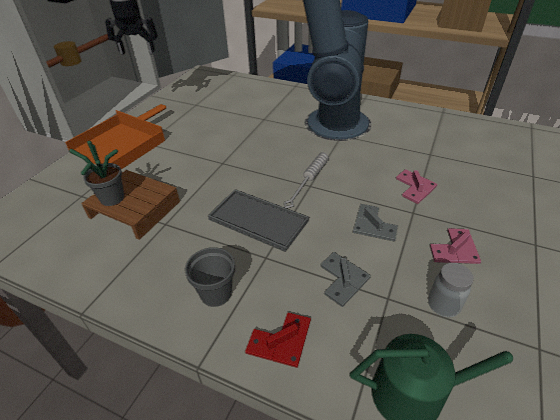

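Top view candidates:
- **Grey L-plates (chosen):** (210,160) and (203,232). By their colour these are the two wanted.
- **Look-alikes, left alone:** pink at (128,233) and (177,306), red at (233,93).
- **Straight plate:** end sticks out at (425,195), below the stand at (428,157).
- **Tray:** (306,195).
- **Bystanders:** jar (123,167), pot (299,100). A whisk at (286,260) lies near the tray.

```bash
cat > m1.py <<'E'
from h import *
b=dict(np.load('t.npz'))
im=b['image'];hsv=cv2.cvtColor(im,cv2.COLOR_RGB2HSV)
save('crop.png',cv2.resize(im[120:280,170:480],None,fx=2.5,fy=2.5,interpolation=cv2.INTER_CUBIC))
for n,p in dict(L1=(210,160),L2=(203,232),st=(425,195),tray=(306,195),floor=(240,200),sh=(455,210)).items(): print(n,im[p[1],p[0]],onz(b,p,10).round(0))
P=pts(b)
for n,p in dict(L1=(200,150),floor=(240,200),stand=(410,150),pot=(310,110),tray=(290,190)).items(): print(n,P[p[1],p[0]].round(0))
for n,uv,z in (('stand',[(394,126),(464,126),(462,188),(393,186)],52),('tray',[(265,171),(349,177),(347,222),(263,217)],16),('jar',[(122,165)],100),('pot',[(299,99)],95)): print(n,onz(b,uv,z).round(0).tolist())
E
python3 m1.py
```

```text
L1 [127 133 128] [[644. 219.  10.]]
L2 [127 136 135] [[451. 238.  10.]]
st [75 79 80] [[ 542. -360.   10.]]
tray [112 120 118] [[546. -38.  10.]]
floor [174 177 161] [[535. 139.  10.]]
sh [124 125 113] [[ 500. -439.   10.]]
L1 [671. 245.  12.]
floor [535. 139.   5.]
stand [ 658. -313.   51.]
pot [769. -51.  48.]
tray [560.   5.  11.]
stand [[723.0, -272.0, 52.0], [720.0, -458.0, 52.0], [555.0, -445.0, 52.0], [563.0, -265.0, 52.0]]
tray [[612.0, 71.0, 16.0], [593.0, -155.0, 16.0], [472.0, -146.0, 16.0], [488.0, 78.0, 16.0]]
jar [[619.0, 429.0, 100.0]]
pot [[786.0, -19.0, 95.0]]
```

View pics/crop.png

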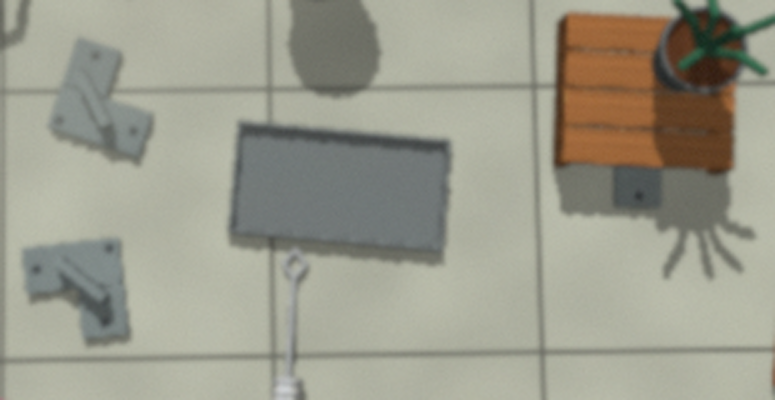

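The crop confirms both grey Ls. L1 has its outer corner at crop (52,128) and L2 at (120,240). The straight plate's free end is at crop (638,187). I'll go there for a wrist look.

{"api": "move_arm", "payload": {
  "travel": [
    [0.04,0.04,0.02],
    [0.08,0.085,0.05],
    [0.12,0.125,0.05],
    [0.16,0.165,0.05],
    [0.2,0.21,0.05],
    [0.233,0.25,0.05],
    [0.233,0.25,0.05]
  ],
  "angular": [
    [0,0,-0.15],
    [0,0,-0.3],
    [0,0,-0.37],
    [0,0,-0.37],
    [0,0,-0.37],
    [0,0,-0.37],
    [0,0,-0.37]
  ],
  "gripper": [-1,-1,-1,-1,-1,-1,-1]
}}

```text
t: 0.98
tool_pos: [471.9, -352.3, 280.8]
tcp_rot: [1.0, 0.004, -0.0, -0.0]
wrist_force: [-0.2, -0.5, 0.3]
finger_gap: 85.5
grip_force: 0.0
```

```bash
cat >> h.py <<'E'
from scipy.spatial.transform import Rotation as R
def wrist(name=None):
    s=r.observe(); c=r.camera('wrist')
    T=np.eye(4);T[:3,:3]=R.from_quat(s['tcp_rot']).as_matrix();T[:3,3]=s['tool_pos']
    c['pose']=T@np.array(c['mount']); c['s']=s
    if name: save(name+'.png',c['image']); np.savez(name+'.npz',**{k:v for k,v in c.items() if k!='s'})
    return c
E
python3 - <<'E'
from h import *
c=wrist('w1'); print(c['mount'].round(2),c['mtx'],c['k1'],c['s']['tool_pos'],c['s']['t'],c['pose'].round(2))
E
```

```text
[[   0.     -0.96   -0.28   70.5 ]
 [   1.      0.     -0.      0.4 ]
 [   0.     -0.28    0.96 -142.19]
 [   0.      0.      0.      1.  ]] [[377.41315315   0.         281.76801108]
 [  0.         377.41315315 207.27891719]
 [  0.           0.           1.        ]] -0.07099316863626405 [ 471.93660854 -352.32173876  280.82535189] 0.975 [[ 1.0000e-02 -9.6000e-01 -2.8000e-01  5.4249e+02]
 [-1.0000e+00 -1.0000e-02 -0.0000e+00 -3.5222e+02]
 [-0.0000e+00  2.8000e-01 -9.6000e-01  4.2299e+02]
 [ 0.0000e+00  0.0000e+00  0.0000e+00  1.0000e+00]]
```

View pics/w1.png

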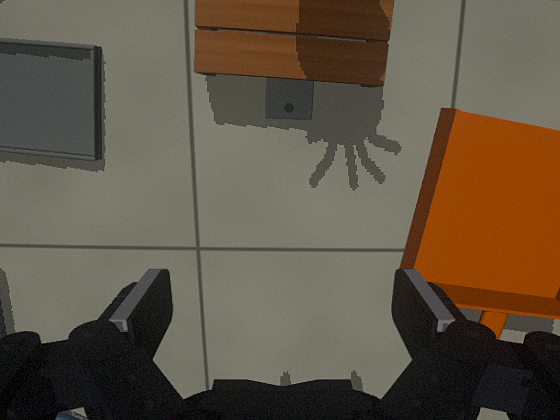

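The free end shows at about (266..313, 78..120), below the stand's front edge running (195,72)–(386,87). The tray's -y end is at upper left, at about (100,46)–(100,160).

```bash
cat > m2.py <<'E'
from h import *
c=dict(np.load('w1.npz'))
g=cv2.cvtColor(c['image'],cv2.COLOR_RGB2GRAY)
print(g[100,255:325:2],g[100:132:2,280])
m=cv2.inRange(g,50,86); m2=np.zeros_like(m); m2[92:130,250:330]=m[92:130,250:330]
n,l,st,_=cv2.connectedComponentsWithStats(m2); k=1+st[1:,4].argmax(); print(st[k])
cs,_=cv2.findContours((l==k).astype('uint8'),0,2); print(cv2.minAreaRect(cs[0]),)
print('plate',onz(c,[(266,118.5),(313,120),(266,85),(313.5,87)],10).round(1).tolist())
print('stand',onz(c,[(195,72),(386,87)],52).round(1).tolist())
P=pts(c);print(P[105,275],P[50,250],P[60,80],P[200,300])
E
python3 m2.py
```

```text
[78 85 81 75 78 72 57 60 63 60 58 64 55 56 59 62 60 57 64 61 61 59 56 57
 55 57 61 55 57 80 74 78 77 71 69] [ 56  63  56  60  63  62  57  66  60  53  77  73  77  78  90 120]
[ 250   92   80   38 2808]
((289.5, 110.5), (37.0, 79.0), 90.0)
plate [[520.8, -334.7, 10.0], [519.8, -385.1, 10.0], [555.4, -334.7, 10.0], [553.9, -384.6, 10.0]]
stand [[565.7, -269.8, 52.0], [554.0, -450.1, 52.0]]
[ 535.01611685 -344.23347277    9.8593926 ] [ 585.37318863 -321.61632952   51.46474912] [ 582.09896967 -136.06923654    6.52351971] [ 427.7756345  -373.68498737   -1.19652879]
```

Plate end is at x≈520.3, y centre -360, and 39.5 mm sticks out, which fits. I'll grip at x 534 with the camera turned to the robot side, so it clears the leaves.

{"api": "move_arm", "payload": {
  "travel": [
    [0.0,-0.008,0],
    [0.0,-0.008,0],
    [0.0,-0.008,0],
    [0.0,-0.008,0],
    [0,-0.008,0],
    [0,-0.008,0],
    [0,-0.008,0],
    [0,-0.008,0],
    [0,-0.008,0],
    [0.01,-0.008,0],
    [0.02,-0.008,0],
    [0.03,-0.008,0],
    [0.04,-0.008,0],
    [0.062,-0.008,-0.03],
    [0.062,-0.008,-0.08],
    [0.062,-0.008,-0.13],
    [0.062,-0.008,-0.18],
    [0.062,-0.008,-0.2],
    [0.062,-0.008,-0.2]
  ],
  "angular": [
    [0,0,0.186],
    [0,0,0.372],
    [0,0,0.558],
    [0,0,0.744],
    [0,0,0.93],
    [0,0,1.116],
    [0,0,1.302],
    [0,0,1.488],
    [0,0,1.674],
    [0,0,1.86],
    [0,0,2.046],
    [0,0,2.232],
    [0,0,2.418],
    [0,0,2.604],
    [0,0,2.79],
    [0,0,2.976],
    [0,0,3.138],
    [0,0,3.138],
    [0,0,3.138]
  ],
  "gripper": [-1,-1,-1,-1,-1,-1,-1,-1,-1,-1,-1,-1,-1,-1,-1,-1,-1,-1,-1]
}}

```text
t: 3.4
tool_pos: [531.4, -363.5, 80.3]
tcp_rot: [0.002, 1.0, 0.001, -0.001]
wrist_force: [-0.5, -0.5, 0.8]
finger_gap: 85.2
grip_force: 0.0
```

Run:
```python
from h import *
s=r.observe();print(s['tool_pos'],s['tcp_rot'],s['joint_pos'].round(2))
```

```text
[ 531.36209592 -363.46662968   80.25145125] [ 1.62582835e-03  9.99997948e-01  8.06874807e-04 -9.00135517e-04] [-0.78  0.4   1.66 -0.    1.08 -2.34]
```

{"api": "move_arm", "payload": {
  "travel": [
    [0.001,0.002,-0.04],
    [0.001,0.002,-0.07],
    [0.001,0.002,-0.079],
    [0.001,0.002,-0.079]
  ],
  "angular": [
    [0,0,0],
    [0,0,0],
    [0,0,0],
    [0,0,0]
  ],
  "gripper": [-1,-1,-1,-1]
}}

```text
t: 3.9
tool_pos: [534.2, -362.2, 4.0]
tcp_rot: [0.0, 1.0, -0.001, 0.001]
wrist_force: [0.6, 0.3, -0.1]
finger_gap: 85.4
grip_force: 0.0
```

{"api": "move_arm", "payload": {
  "travel": [
    [0,0.001,-0.002],
    [0,0.001,-0.002],
    [0,0.001,-0.002],
    [0,0.001,-0.002],
    [0,0.001,-0.002],
    [0,0.001,-0.002],
    [0,0.001,-0.002]
  ],
  "angular": [
    [0,0,0],
    [0,0,0],
    [0,0,0],
    [0,0,0],
    [0,0,0],
    [0,0,0],
    [0,0,0]
  ],
  "gripper": [0,0.2,0.4,0.6,0.8,1,1]
}}

```text
t: 4.78
tool_pos: [534.3, -361.0, 2.1]
tcp_rot: [-0.0, 1.0, -0.001, 0.001]
wrist_force: [-0.2, 0.6, 6.7]
finger_gap: 47.9
grip_force: 62.4
```

{"api": "move_arm", "payload": {
  "travel": [
    [-0.01,0,0],
    [-0.03,0,0],
    [-0.05,0,0],
    [-0.07,0,0],
    [-0.09,0,0],
    [-0.11,0,0],
    [-0.12,0,0],
    [-0.125,0,0],
    [-0.125,0,0]
  ],
  "angular": [
    [0,0,0],
    [0,0,0],
    [0,0,0],
    [0,0,0],
    [0,0,0],
    [0,0,0],
    [0,0,0],
    [0,0,0],
    [0,0,0]
  ],
  "gripper": [1,1,1,1,1,1,1,1,1]
}}

```text
t: 5.9
tool_pos: [408.8, -361.6, 2.0]
tcp_rot: [0.0, 1.0, -0.002, 0.001]
wrist_force: [-0.1, -0.3, 7.7]
finger_gap: 47.9
grip_force: 62.8
```

{"api": "move_arm", "payload": {
  "travel": [
    [0,0,0],
    [0,0,0],
    [0,0,0],
    [0,0,0],
    [0,0,0.03],
    [0,0,0.09],
    [0,0,0.15],
    [-0.02,0,0.2],
    [-0.03,0,0.25],
    [-0.03,0,0.25],
    [-0.03,0,0.25]
  ],
  "angular": [
    [0,0,0],
    [0,0,0],
    [0,0,0],
    [0,0,0],
    [0,0,0],
    [0,0,0],
    [0,0,-0.15],
    [0,0,-0.33],
    [0,0,-0.51],
    [0,0,-0.69],
    [0,0,-0.78]
  ],
  "gripper": [0.6,0,-0.6,-1,-1,-1,-1,-1,-1,-1,-1]
}}

```text
t: 7.28
tool_pos: [378.1, -360.0, 250.5]
tcp_rot: [0.382, 0.924, -0.0, 0.0]
wrist_force: [0.6, 0.1, 0.3]
finger_gap: 85.5
grip_force: 0.0
```

Run:
```python
from h import *
c=wrist('w2'); print(c['s']['tool_pos'],c['s']['t'])
```

```text
[ 378.05484626 -360.03068343  250.54543696] 7.275
```

View pics/w2.png

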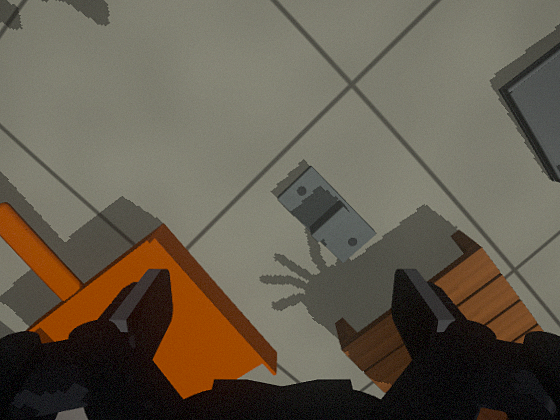

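The straight plate now lies flat, wholly clear of the stand, at about (326,214) in the picture, rib up. Next is a single look over the tray and both Ls.

{"api": "move_arm", "payload": {
  "travel": [
    [0,0.03,0.03],
    [0,0.06,0.06],
    [0.02,0.1,0.09],
    [0.03,0.14,0.09],
    [0.04,0.18,0.09],
    [0.05,0.22,0.09],
    [0.06,0.26,0.09],
    [0.07,0.3,0.09],
    [0.08,0.34,0.09],
    [0.082,0.38,0.09],
    [0.082,0.41,0.09],
    [0.082,0.43,0.09],
    [0.082,0.44,0.09],
    [0.082,0.44,0.09],
    [0.082,0.44,0.09]
  ],
  "angular": [
    [0,0,-0.18],
    [0,0,-0.36],
    [0,0,-0.54],
    [0,0,-0.72],
    [0,0,-0.9],
    [0,0,-1.08],
    [0,0,-1.26],
    [0,0,-1.44],
    [0,0,-1.62],
    [0,0,-1.8],
    [0,0,-1.98],
    [0,0,-2.16],
    [0,0,-2.34],
    [0,0,-2.358],
    [0,0,-2.358]
  ],
  "gripper": [-1,-1,-1,-1,-1,-1,-1,-1,-1,-1,-1,-1,-1,-1,-1]
}}

```text
t: 9.2
tool_pos: [460.2, 79.6, 339.9]
tcp_rot: [1.0, 0.003, -0.0, 0.0]
wrist_force: [0.3, 0.1, 0.6]
finger_gap: 85.4
grip_force: 0.0
```

Run:
```python
from h import *
c=wrist('w3'); print(c['s']['tool_pos'],c['s']['tcp_rot'],c['s']['t'])
```

```text
[460.20146911  79.55663273 339.86658543] [ 9.99994949e-01  3.15504549e-03 -3.79597144e-04  5.52167752e-05] 9.2
```

View pics/w3.png

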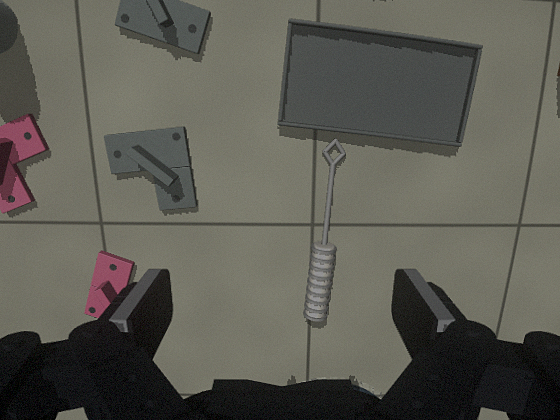

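View: tray outer corners at about (290,20), (482,45), (464,145), (279,128). L2 is at (155,165) with its outer corner at (186,127). L1 is cut off at the top. I'll measure by depth and corners.

```bash
cat > m3.py <<'E'
from h import *
c=dict(np.load('w3.npz'));P=pts(c);Z=P[:,:,2]
def box(u0,v0,u1,v1):
    m=np.zeros(Z.shape,bool);m[v0:v1,u0:u1]=1;return m&(c['depth']>0)
def rect(p): 
    (x,y),(w,h),a=cv2.minAreaRect(p[:,:2].astype('f4')); return np.round([x,y,w,h,a],1)
fl=box(200,180,300,300);print('floor z',np.median(Z[fl]),Z[fl].std())
b=box(265,5,500,160)
print('tray floor',np.median(Z[box(320,60,440,110)]))
m=b&(Z>12)&(Z<22);print('rim',rect(P[m]),m.sum(),np.median(Z[m]))
o=onz(c,[(290,20),(482,45),(464,145),(279,128)],16);print('tray corners',o.round(1).tolist(),o.mean(0),np.linalg.norm(np.roll(o,1,0)-o,axis=1))
b=box(95,115,205,220)
m=b&(Z>30);print('rib2',rect(P[m]),np.median(Z[m]),m.sum())
m=(b&(Z>5)).astype('uint8')
cs=max(cv2.findContours(m,0,2)[0],key=cv2.contourArea)
print('L2 px',cv2.approxPolyDP(cs,5,True)[:,0].tolist())
E
python3 m3.py
cat > m4.py <<'E'
from h import *
c=dict(np.load('w2.npz'));P=pts(c);Z=P[:,:,2]
m=np.zeros(Z.shape,bool);m[155:270,270:382]=1
a=m&(Z>5)&(Z<60);p=P[a][:,:2]
print('flat',cv2.minAreaRect(p.astype('f4')),np.median(P[a][:,2]))
a=m&(Z>30)&(Z<45);print('rib',cv2.minAreaRect(P[a][:,:2].astype('f4')),np.median(P[a][:,2]))
print(onz(c,[(277,193),(310,166),(375,233),(341,263)],10).round(1).tolist())
E
python3 m4.py
```

```text
floor z -0.1731415127253797 0.8648634584999145
tray floor 4.4444469726798275
rim [547.7 -36.  232.9 123.   84.1] 2578 15.045011350942048
tray corners [[617.4, 71.4, 16.0], [595.8, -155.6, 16.0], [477.4, -148.0, 16.0], [495.0, 83.2, 16.0]] [546.43274663 -37.23507976  16.        ] [122.99512008 227.95504334 118.64152444 231.85459909]
rib2 [450.4 239.   64.   13.3  50.6] 35.515922362966876 573
L2 px [[104, 135], [112, 173], [150, 171], [159, 209], [196, 206], [183, 126]]
flat ((447.5481262207031, -361.6048278808594), (50.20112991333008, 104.753662109375), 89.88326263427734) 9.723098660202425
rib ((447.3245849609375, -361.46173095703125), (12.237956047058105, 43.74781036376953), 0.009713932871818542) 35.31032761145107
[[391.6, -381.1, 10.0], [395.3, -336.9, 10.0], [497.8, -337.4, 10.0], [497.9, -387.3, 10.0]]
```

```bash
cat >> m3.py <<'E'
b=box(265,5,500,160);m=b&(Z>12)&(Z<22);q=P[m][:,:2]
c0=np.array([547.7,-36.]);a=np.radians(-5.5);Rm=np.array([[np.cos(a),-np.sin(a)],[np.sin(a),np.cos(a)]])
t=(q-c0)@Rm
for n,s,i in(('x-',t[:,0]<-50,0),('x+',t[:,0]>50,0),('y-',t[:,1]<-105,1),('y+',t[:,1]>105,1)):
    u=t[s]; k=np.abs(u[:,1-i])<(95 if i==0 else 45);u=u[k];f=np.polyfit(u[:,1-i],u[:,i],1);print(n,f.round(3),len(u),np.percentile(u[:,i],[2,98]).round(1))
d=dict(np.load('t.npz'));Pt=pts(d);m=np.zeros(Pt.shape[:2],bool);m[130:190,185:238]=1
k=m&(Pt[:,:,2]>25);print('rib1',rect(Pt[k]),k.sum());k=m&(Pt[:,:,2]>6);print('L1 all',rect(Pt[k]))
E
python3 m3.py|tail -6
```

```text
x- [ 8.000e-03 -5.834e+01] 640 [-61.4 -55.6]
x+ [7.0000e-03 5.8102e+01] 784 [55.4 61.2]
y- [-6.00000e-03 -1.12543e+02] 354 [-115.7 -110.1]
y+ [-8.00000e-03  1.13836e+02] 337 [111.4 116.3]
rib1 [535.6 153.  315.6  18.8  33.4] 126
L1 all [557.5 192.4 363.4 167.4  17.3]
```

{"api": "move_arm", "payload": {
  "travel": [
    [-0.002,0.04,-0.02],
    [-0.004,0.08,-0.05],
    [-0.006,0.12,-0.08],
    [-0.01,0.16,-0.12],
    [-0.01,0.16,-0.17],
    [-0.01,0.16,-0.22],
    [-0.01,0.16,-0.26],
    [-0.01,0.16,-0.29],
    [-0.01,0.16,-0.29]
  ],
  "angular": [
    [0,0,0.18],
    [0,0,0.36],
    [0,0,0.54],
    [0,0,0.72],
    [0,0,0.877],
    [0,0,0.877],
    [0,0,0.877],
    [0,0,0.877],
    [0,0,0.877]
  ],
  "gripper": [-1,-1,-1,-1,-1,-1,-1,-1,-1]
}}

```text
t: 10.38
tool_pos: [448.4, 238.8, 48.0]
tcp_rot: [0.904, 0.427, -0.003, -0.0]
wrist_force: [0.2, 0.5, 0.3]
finger_gap: 85.6
grip_force: 0.0
```

{"api": "move_arm", "payload": {
  "travel": [
    [0.0,0,-0.02],
    [0.0,0,-0.034],
    [0.0,0,-0.034],
    [0.0,0,-0.034]
  ],
  "angular": [
    [0,0,0],
    [0,0,0],
    [0,0,0],
    [0,0,0]
  ],
  "gripper": [-1,-1,-1,-1]
}}

```text
t: 10.88
tool_pos: [451.1, 240.0, 17.2]
tcp_rot: [0.905, 0.426, 0.001, 0.0]
wrist_force: [-0.0, -0.1, 0.2]
finger_gap: 85.4
grip_force: 0.0
```

{"api": "move_arm", "payload": {
  "travel": [
    [0,-0.001,-0.003],
    [0,-0.001,-0.003],
    [0,-0.001,-0.003],
    [0,-0.001,-0.003],
    [0,-0.001,-0.003],
    [0,-0.001,-0.003],
    [0,-0.001,-0.003],
    [0,-0.001,-0.003]
  ],
  "angular": [
    [0,0,0],
    [0,0,0],
    [0,0,0],
    [0,0,0],
    [0,0,0],
    [0,0,0],
    [0,0,0],
    [0,0,0]
  ],
  "gripper": [-0.4,0.2,0.8,1,1,1,1,1]
}}

```text
t: 11.88
tool_pos: [450.7, 238.9, 13.5]
tcp_rot: [0.905, 0.426, 0.0, 0.0]
wrist_force: [-0.2, -0.5, 3.5]
finger_gap: 11.1
grip_force: 60.8
```

{"api": "move_arm", "payload": {
  "travel": [
    [0,0,0.02],
    [0,0,0.06],
    [0.01,-0.04,0.09],
    [0.02,-0.08,0.1],
    [0.03,-0.12,0.1],
    [0.04,-0.16,0.1],
    [0.05,-0.2,0.1],
    [0.06,-0.24,0.1],
    [0.07,-0.28,0.1],
    [0.08,-0.32,0.1],
    [0.081,-0.338,0.1],
    [0.081,-0.338,0.08],
    [0.081,-0.338,0.04],
    [0.081,-0.338,0.03],
    [0.081,-0.338,0.03],
    [0.081,-0.338,0.03]
  ],
  "angular": [
    [0,0,0],
    [0,0,0],
    [0,0,-0.18],
    [0,0,-0.36],
    [0,0,-0.54],
    [0,0,-0.72],
    [0,0,-0.9],
    [0,0,-1.08],
    [0,0,-1.26],
    [0,0,-1.44],
    [0,0,-1.62],
    [0,0,-1.77],
    [0,0,-1.77],
    [0,0,-1.77],
    [0,0,-1.77],
    [0,0,-1.77]
  ],
  "gripper": [1,1,1,1,1,1,1,1,1,1,1,1,1,1,1,1]
}}

```text
t: 13.88
tool_pos: [532.4, -99.5, 44.7]
tcp_rot: [0.903, -0.43, 0.001, -0.0]
wrist_force: [0.6, -1.0, -2.6]
finger_gap: 10.8
grip_force: 59.9
```

Run:
```python
from h import *
c=wrist('w4'); s=c['s'];print(s['tool_pos'],np.degrees(2*np.arctan2(s['tcp_rot'][1],s['tcp_rot'][0])),s['finger_gap'],s['wrist_torque'],s['joint_pos'].round(2))
```

```text
[532.38481035 -99.45717366  44.65421308] -50.93868760558709 10.811419142160409 [-0.02515472 -0.01305149  0.0098839 ] [-0.39  0.25  1.94  0.    0.95  2.07]
```

View pics/w4.png

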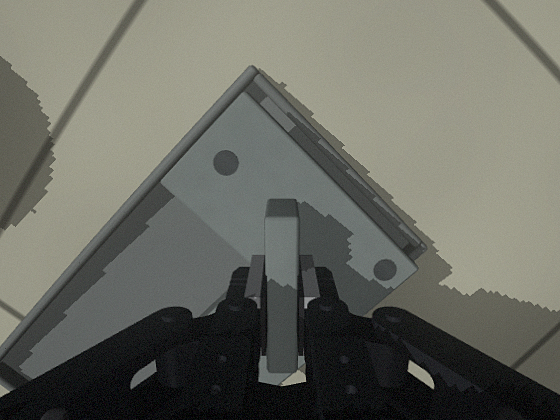

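L2 hangs level over the tray's -y end, and its edge (245,95)–(415,270) runs parallel to the end wall (255,70)–(420,250). Now I'll lower it.

{"api": "move_arm", "payload": {
  "travel": [
    [-0.001,0,-0.01],
    [-0.001,0,-0.018],
    [-0.001,0,-0.023],
    [-0.001,0,-0.026],
    [-0.001,0,-0.026]
  ],
  "angular": [
    [0,0,0],
    [0,0,0],
    [0,0,0],
    [0,0,0],
    [0,0,0]
  ],
  "gripper": [1,1,1,1,1]
}}

```text
t: 14.55
tool_pos: [530.5, -99.2, 18.5]
tcp_rot: [0.903, -0.43, -0.001, 0.0]
wrist_force: [-5.6, 1.4, 9.7]
finger_gap: 10.9
grip_force: 61.8
```

{"api": "move_arm", "payload": {
  "travel": [
    [0,0,0],
    [0,0,0],
    [0,0,0],
    [0,0,0.03],
    [0,0,0.08],
    [0.01,0.04,0.13],
    [0.02,0.08,0.18],
    [0.03,0.13,0.21],
    [0.05,0.18,0.21],
    [0.07,0.23,0.21],
    [0.09,0.28,0.21],
    [0.105,0.32,0.21],
    [0.105,0.32,0.21],
    [0.105,0.32,0.21]
  ],
  "angular": [
    [0,0,0],
    [0,0,0],
    [0,0,0],
    [0,0,0],
    [0,0,0],
    [0,0,0.18],
    [0,0,0.36],
    [0,0,0.54],
    [0,0,0.72],
    [0,0,0.9],
    [0,0,1.08],
    [0,0,1.26],
    [0,0,1.38],
    [0,0,1.38]
  ],
  "gripper": [0.5,-0.2,-0.5,-1,-1,-1,-1,-1,-1,-1,-1,-1,-1,-1]
}}

```text
t: 16.3
tool_pos: [635.2, 221.3, 226.8]
tcp_rot: [0.97, 0.243, -0.0, 0.0]
wrist_force: [0.3, -0.0, 0.5]
finger_gap: 85.2
grip_force: 0.0
```

Run:
```python
from h import *
c=wrist('w5'); s=c['s'];print(s['tool_pos'],np.degrees(2*np.arctan2(s['tcp_rot'][1],s['tcp_rot'][0])),s['t'])
P=pts(c);Z=P[:,:,2];ok=(c['depth']>0)
near=(np.hypot(P[:,:,0]-640,P[:,:,1]-222)<75)&ok
for n,m in(('rib',near&(Z>30)&(Z<42)),('all',near&(Z>5)&(Z<42))):
    v,u=np.where(m);print(n,cv2.minAreaRect(P[m][:,:2].astype('f4')),m.sum(),u.min(),u.max(),v.min(),v.max(),P[m][:,:2].mean(0))
```

```text
[635.23507579 221.29910325 226.76098362] 28.082528153209786 16.3
rib ((641.7814331054688, 225.3543701171875), (63.75523376464844, 12.00787353515625), 25.957386016845703) 941 274 289 134 204 [642.76786158 225.88024836]
all ((647.9420776367188, 212.65533447265625), (104.04925537109375, 104.63150787353516), 71.1891860961914) 8408 221 335 90 236 [644.89240588 225.7360417 ]
```

View pics/w5.png

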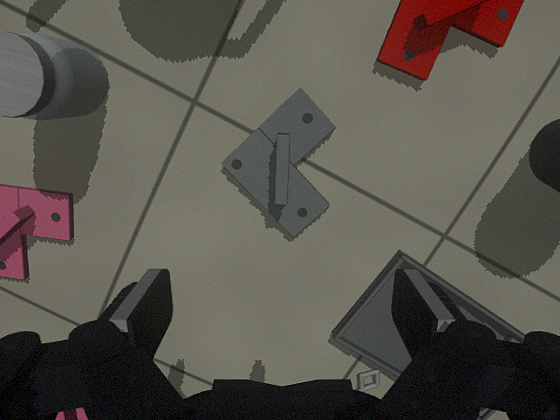

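L1 is at (280,170) in the picture, with its outer corner at (222,163). Its rib is at (641.8, 225.4), direction 26.0°, 64×12 by depth, which matches. Descending.

{"api": "move_arm", "payload": {
  "travel": [
    [0.0065,0.004,-0.05],
    [0.0065,0.004,-0.1],
    [0.0065,0.004,-0.15],
    [0.0065,0.004,-0.19],
    [0.0065,0.004,-0.213],
    [0.0065,0.004,-0.213],
    [0.0065,0.004,-0.213]
  ],
  "angular": [
    [0,0,-0.036],
    [0,0,-0.036],
    [0,0,-0.036],
    [0,0,-0.036],
    [0,0,-0.036],
    [0,0,-0.036],
    [0,0,-0.036]
  ],
  "gripper": [-1,-1,-1,-1,-1,-1,-1]
}}

```text
t: 17.23
tool_pos: [643.5, 225.0, 16.5]
tcp_rot: [0.974, 0.225, 0.002, 0.0]
wrist_force: [0.7, -0.1, 1.1]
finger_gap: 84.9
grip_force: 0.0
```

{"api": "move_arm", "payload": {
  "travel": [
    [0,0,0],
    [0,0,0],
    [0,0,0],
    [0,0,0],
    [0,0,0],
    [0,0,0],
    [0,0,0],
    [0,0,0]
  ],
  "angular": [
    [0,0,0],
    [0,0,0],
    [0,0,0],
    [0,0,0],
    [0,0,0],
    [0,0,0],
    [0,0,0],
    [0,0,0]
  ],
  "gripper": [-0.4,0.2,0.8,1,1,1,1,1]
}}

```text
t: 18.23
tool_pos: [642.1, 225.0, 14.6]
tcp_rot: [0.974, 0.225, 0.0, -0.0]
wrist_force: [-1.2, 0.5, 2.6]
finger_gap: 10.7
grip_force: 62.1
```

{"api": "move_arm", "payload": {
  "travel": [
    [0,0,0.02],
    [0,0,0.06],
    [-0.02,-0.04,0.09],
    [-0.04,-0.08,0.1],
    [-0.06,-0.12,0.1],
    [-0.08,-0.16,0.1],
    [-0.098,-0.195,0.1],
    [-0.098,-0.195,0.07],
    [-0.098,-0.195,0.04],
    [-0.098,-0.195,0.03],
    [-0.098,-0.195,0.03],
    [-0.098,-0.195,0.03]
  ],
  "angular": [
    [0,0,0],
    [0,0,0],
    [0,0,0.1],
    [0,0,0.2],
    [0,0,0.229],
    [0,0,0.229],
    [0,0,0.229],
    [0,0,0.229],
    [0,0,0.229],
    [0,0,0.229],
    [0,0,0.229],
    [0,0,0.229]
  ],
  "gripper": [1,1,1,1,1,1,1,1,1,1,1,1]
}}

```text
t: 19.73
tool_pos: [545.0, 29.8, 45.7]
tcp_rot: [0.942, 0.335, 0.001, 0.001]
wrist_force: [0.3, -1.0, -1.9]
finger_gap: 10.6
grip_force: 61.4
```

Run:
```python
from h import *
c=wrist('w6'); s=c['s'];print(s['tool_pos'],np.degrees(2*np.arctan2(s['tcp_rot'][1],s['tcp_rot'][0])),s['finger_gap'])
P=pts(c);Z=P[:,:,2];ok=(c['depth']>0)
C=np.array([547.7,-35.4]);a=np.radians(-5.92);Rm=np.array([[np.cos(a),-np.sin(a)],[np.sin(a),np.cos(a)]])
t=(P[:,:,:2]-C)@Rm
m=ok&(Z>8)&(Z<18)&(np.abs(t[:,:,0])<53)&(np.abs(t[:,:,1])<108)
print('L2 in tray ext',m.sum(),[np.percentile(t[m][:,i],[1,99]).round(1) for i in(0,1)],np.median(Z[m]))
m=ok&(Z>35)&(Z<50);print('held',m.sum(),[np.percentile(t[m][:,i],[.5,99.5]).round(1) for i in(0,1)])
```

```text
[544.96210901  29.84370556  45.7148174 ] 39.19558129940951 10.596346727841542
L2 in tray ext 3242 [array([-11.2,  51.5]), array([-105.9,  -37.9])] 14.288237076322687
held 23347 [array([-50.5,  52. ]), array([ 19.8, 106.7])]
```

{"api": "move_arm", "payload": {
  "travel": [
    [0,0,-0.01],
    [0,0,-0.018],
    [0,0,-0.023],
    [0,0,-0.026],
    [0,0,-0.026]
  ],
  "angular": [
    [0,0,0],
    [0,0,0],
    [0,0,0],
    [0,0,0],
    [0,0,0]
  ],
  "gripper": [1,1,1,1,1]
}}

```text
t: 20.4
tool_pos: [544.0, 29.9, 19.6]
tcp_rot: [0.942, 0.335, -0.001, -0.0]
wrist_force: [-7.4, 0.3, 10.6]
finger_gap: 10.7
grip_force: 63.2
```

{"api": "move_arm", "payload": {
  "travel": [
    [0,0,0],
    [0,0,0],
    [0,0,0],
    [0,0,0.03],
    [0,0,0.08],
    [-0.01,-0.01,0.13],
    [-0.03,-0.03,0.18],
    [-0.05,-0.06,0.23],
    [-0.06,-0.07,0.28],
    [-0.06,-0.07,0.28],
    [-0.06,-0.07,0.28]
  ],
  "angular": [
    [0,0,0],
    [0,0,0],
    [0,0,0],
    [0,0,0],
    [0,0,0],
    [0,0,-0.1],
    [0,0,-0.25],
    [0,0,-0.4],
    [0,0,-0.55],
    [0,0,-0.68],
    [0,0,-0.68]
  ],
  "gripper": [0.5,-0.2,-0.5,-1,-1,-1,-1,-1,-1,-1,-1]
}}

```text
t: 21.78
tool_pos: [483.8, -40.3, 298.6]
tcp_rot: [1.0, 0.002, 0.0, 0.0]
wrist_force: [-0.7, 0.6, -0.3]
finger_gap: 85.7
grip_force: 0.0
```

```bash
cat > chk.py <<'E'
from h import *
import sys
c=wrist(sys.argv[1]); s=c['s'];print(s['t'],s['tool_pos'],np.degrees(2*np.arctan2(s['tcp_rot'][1],s['tcp_rot'][0])))
P=pts(c);Z=P[:,:,2];ok=(c['depth']>0)
C=np.array([547.7,-35.4]);a=np.radians(-5.92);Rm=np.array([[np.cos(a),-np.sin(a)],[np.sin(a),np.cos(a)]])
t=(P[:,:,:2]-C)@Rm
tin=ok&(np.abs(t[:,:,0])<54)&(np.abs(t[:,:,1])<110)
for n,w in(('L2',t[:,:,1]<-20),('L1',t[:,:,1]>20)):
    m=tin&w&(Z>11)&(Z<19);print(n,m.sum(),[np.percentile(t[m][:,i],[.5,99.5]).round(1) for i in(0,1)],np.percentile(Z[m],[5,50,95]).round(1))
    m=tin&w&(Z>36)&(Z<48);q=cv2.minAreaRect(t[m].astype('f4'));print(' rib',np.round(q[0],1),np.round(q[1],1),q[2],np.median(Z[m]))
fr=tin&(Z<9)&(t[:,:,0]>0)&(np.abs(t[:,:,1])<75);print('free floor',[np.percentile(t[fr][:,i],[.5,99.5]).round(1) for i in(0,1)])
m=ok&(np.hypot(P[:,:,0]-447.4,P[:,:,1]+361.5)<70)&(Z>30)&(Z<45)
if m.sum()>50:print('straight',cv2.minAreaRect(P[m][:,:2].astype('f4')))
E
python3 chk.py w7
```

```text
21.775 [483.81164537 -40.28638027 298.58310678] 0.2833020491972992
L2 4944 [array([-52.1,  50.5]), array([-107.3,  -20.6])] [13.1 14.5 15.9]
 rib [-10.4 -65.7] [12.6 64.2] 44.672607421875 40.39278636709068
L1 5063 [array([-52.1,  50.6]), array([ 20.7, 106.7])] [13.2 14.6 16. ]
 rib [-10.3  64.9] [63.8 12.6] 45.526878356933594 40.46839150855581
free floor [array([ 0.3, 53.8]), array([-60. ,  57.8])]
straight ((448.085693359375, -351.5035400390625), (25.899147033691406, 12.87995719909668), 89.65797424316406)
```

View pics/w7.png

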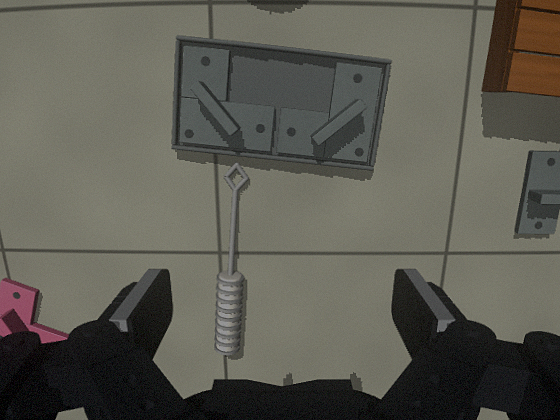

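Both Ls lie flat in the tray's near corners, ribs at (213,110) and (340,122), and the free slot at (282,80) is clear. The straight plate at (540,195) is undisturbed. I'll fetch it now.

{"api": "move_arm", "payload": {
  "travel": [
    [-0.004,-0.04,0],
    [-0.008,-0.08,0],
    [-0.012,-0.12,0],
    [-0.016,-0.16,0],
    [-0.02,-0.2,-0.02],
    [-0.028,-0.25,-0.06],
    [-0.036,-0.3,-0.1],
    [-0.036,-0.321,-0.15],
    [-0.036,-0.321,-0.2],
    [-0.036,-0.321,-0.24],
    [-0.036,-0.321,-0.265],
    [-0.036,-0.321,-0.284],
    [-0.036,-0.321,-0.284],
    [-0.036,-0.321,-0.284]
  ],
  "angular": [
    [0,0,0.18],
    [0,0,0.36],
    [0,0,0.54],
    [0,0,0.72],
    [0,0,0.9],
    [0,0,1.08],
    [0,0,1.26],
    [0,0,1.44],
    [0,0,1.566],
    [0,0,1.566],
    [0,0,1.566],
    [0,0,1.566],
    [0,0,1.566],
    [0,0,1.566]
  ],
  "gripper": [-1,-1,-1,-1,-1,-1,-1,-1,-1,-1,-1,-1,-1,-1]
}}

```text
t: 23.58
tool_pos: [448.5, -361.7, 15.2]
tcp_rot: [0.707, 0.707, -0.0, 0.001]
wrist_force: [-0.2, 0.1, -0.2]
finger_gap: 85.2
grip_force: 0.0
```

{"api": "move_arm", "payload": {
  "travel": [
    [0,0,0],
    [0,0,0],
    [0,0,0],
    [0,0,0],
    [0,0,0],
    [0,0,0],
    [0,0,0],
    [0,0,0]
  ],
  "angular": [
    [0,0,0],
    [0,0,0],
    [0,0,0],
    [0,0,0],
    [0,0,0],
    [0,0,0],
    [0,0,0],
    [0,0,0]
  ],
  "gripper": [-0.4,0.2,0.8,1,1,1,1,1]
}}

```text
t: 24.58
tool_pos: [448.1, -361.3, 14.6]
tcp_rot: [0.707, 0.707, -0.0, 0.0]
wrist_force: [-0.7, -0.0, 4.6]
finger_gap: 10.6
grip_force: 61.4
```

{"api": "move_arm", "payload": {
  "travel": [
    [0,0,0.02],
    [0,0,0.07],
    [0.0,0.03,0.11],
    [0.015,0.07,0.12],
    [0.03,0.11,0.12],
    [0.045,0.15,0.12],
    [0.06,0.19,0.12],
    [0.08,0.23,0.12],
    [0.1,0.27,0.12],
    [0.12,0.31,0.12],
    [0.1265,0.323,0.12],
    [0.1265,0.323,0.11],
    [0.1265,0.323,0.08],
    [0.1265,0.323,0.05],
    [0.1265,0.323,0.04],
    [0.1265,0.323,0.04]
  ],
  "angular": [
    [0,0,0],
    [0,0,0],
    [0,0,-0.18],
    [0,0,-0.36],
    [0,0,-0.54],
    [0,0,-0.72],
    [0,0,-0.9],
    [0,0,-1.08],
    [0,0,-1.26],
    [0,0,-1.44],
    [0,0,-1.62],
    [0,0,-1.674],
    [0,0,-1.674],
    [0,0,-1.674],
    [0,0,-1.674],
    [0,0,-1.674]
  ],
  "gripper": [1,1,1,1,1,1,1,1,1,1,1,1,1,1,1,1]
}}

```text
t: 26.58
tool_pos: [574.1, -38.0, 54.3]
tcp_rot: [0.999, -0.052, -0.0, -0.0]
wrist_force: [0.5, -0.3, -1.8]
finger_gap: 10.9
grip_force: 60.5
```

Run:
```python
from h import *
c=wrist('w8'); s=c['s'];print(s['tool_pos'],np.degrees(2*np.arctan2(s['tcp_rot'][1],s['tcp_rot'][0])),s['finger_gap'])
P=pts(c);Z=P[:,:,2];ok=(c['depth']>0)
C=np.array([547.7,-35.4]);a=np.radians(-5.92);Rm=np.array([[np.cos(a),-np.sin(a)],[np.sin(a),np.cos(a)]])
t=(P[:,:,:2]-C)@Rm
m=ok&(Z>46)&(Z<58)&(np.abs(t[:,:,1])<70)&(t[:,:,0]>5);print('held',m.sum(),[np.percentile(t[m][:,i],[.5,99.5]).round(1) for i in(0,1)],np.median(Z[m]))
```

```text
[574.0524142  -38.01448294  54.29820656] -5.96714424941898 10.854830458214975
held 16844 [array([ 6. , 50.7]), array([-51.3,  51. ])] 49.27361095024287
```

{"api": "move_arm", "payload": {
  "travel": [
    [0,0,-0.01],
    [0,0,-0.02],
    [0,0,-0.027],
    [0,0,-0.032],
    [0,0,-0.035],
    [0,0,-0.035]
  ],
  "angular": [
    [0,0,0],
    [0,0,0],
    [0,0,0],
    [0,0,0],
    [0,0,0],
    [0,0,0]
  ],
  "gripper": [1,1,1,1,1,1]
}}

```text
t: 27.38
tool_pos: [574.7, -38.2, 19.6]
tcp_rot: [0.999, -0.052, 0.0, 0.0]
wrist_force: [-0.9, 0.5, 0.8]
finger_gap: 10.1
grip_force: 60.8
```

{"api": "move_arm", "payload": {
  "travel": [
    [0,0,-0.001],
    [0,0,-0.001],
    [0,0,-0.001],
    [0,0,-0.001],
    [0,0,0],
    [0,0,0.04],
    [0,0,0.1],
    [-0.02,0,0.15],
    [-0.05,0,0.2],
    [-0.09,0,0.25],
    [-0.09,0,0.28],
    [-0.09,0,0.28]
  ],
  "angular": [
    [0,0,0],
    [0,0,0],
    [0,0,0],
    [0,0,0],
    [0,0,0],
    [0,0,0],
    [0,0,0],
    [0,0,0],
    [0,0,0],
    [0,0,0],
    [0,0,0],
    [0,0,0]
  ],
  "gripper": [1,1,0.6,0.3,0.3,0.3,0.3,0.3,0,0,-0.5,-1]
}}

```text
t: 28.88
tool_pos: [485.4, -38.5, 302.5]
tcp_rot: [0.999, -0.052, 0.003, 0.001]
wrist_force: [-0.6, -0.7, -0.9]
finger_gap: 77.0
grip_force: 0.0
```

```bash
cat >> chk.py <<'E'
m=tin&(np.abs(t[:,:,1])<53)&(t[:,:,0]>3)&(Z>11)&(Z<19);print('S',[np.percentile(t[m][:,i],[.5,99.5]).round(1) for i in(0,1)],np.percentile(Z[m],[5,50,95]).round(1))
for k in((t[:,:,1]<-25),(t[:,:,1]>25)): print(' end z',np.median(Z[m&k]))
E
python3 chk.py w9
```

```text
28.875 [485.44104215 -38.51422682 302.54772333] -5.977644075841543
L2 6302 [array([-52.3,  51. ]), array([-107.2,  -20.2])] [13.  14.5 15.9]
 rib [-10.3 -65.7] [12.5 63.7] 44.999691009521484 40.316510436033184
L1 6189 [array([-52.2,  50.2]), array([ 20.3, 106.6])] [13.2 14.6 16. ]
 rib [-10.5  64.9] [63.7 13.1] 45.2549934387207 40.47572566594852
free floor [array([ 0.9, 54. ]), array([-70.8,  72.7])]
S [array([ 3.3, 50.8]), array([-51.4,  51.3])] [13.1 14.6 16. ]
 end z 14.52005687707728
 end z 14.563077061360389
```

View pics/w9.png

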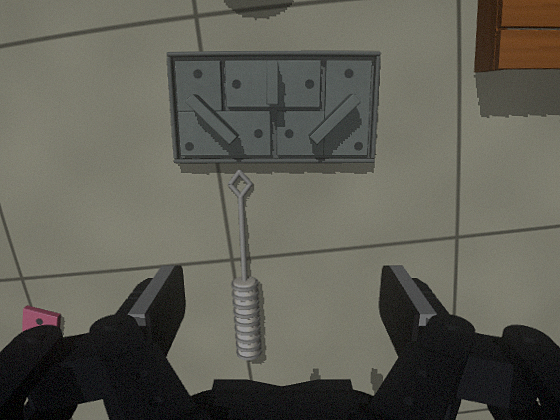

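All three plates lie flat in the tray, interlocked and rib up, with their tops 14.5 mm above the ledge as expected. The straight plate is at (272,82). Handing in.

```bash
python3 -c "
from rig import r
print(r.close_job())"
```

```text
the job is handed in; nothing more can be done
None
```

The straight plate was drawn clear of the stand first; all three grey plates now lie flat, rib up and side by side in the tray, the jar and loose flowerpot were not touched, and the job was handed in at about 29 s.

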